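Change over the jars of glass behind the bottles

TASK

The gold-lidded jar is wanted at the work, but it stands at the back of the wooden supply tray behind the glue bottle and the spray can. First stand both of those upright on the dark rubber mat; while they are there, set the gold-lidded jar upright in the middle of the round terracotta coaster. Put the open jar of green glass away upright in the middle of the tray's now empty back place, and finally stand the glue bottle and the spray can back in the tray, each upright on the very place it came from.

Things in the scene. Friction and masses are not known exactly. Their poses are not given: they have to be found in the camera images.
- glue_mid (a point): glue bottle: brown squeeze bottle with black cone nozzle, 142 mm tall overall; its round body is 50 mm across up to 108 mm, above that the nozzle narrows. About 0.15 kg. Stands upright in one of the two front places of the tray at the start. The point is on its axis 71 mm above its underside; z is up its axis.
- spray_mid (a point): spray can: white can with a dark green band, 120 mm tall overall; its round body is 48 mm across up to about 100 mm, above that a slim spray head. About 0.28 kg. Stands upright in the other front place of the tray at the start. The point is on its axis 60 mm above its underside; z is up its axis.
- gold_jar_mid (a point): gold-lidded jar: clear jar of violet glass pieces with a gold lid (fixed), 64 mm across, 83 mm tall; the clear body reaches up to 67 mm, the lid is 60 mm across. About 0.19 kg. Stands in the back place of the tray at the start. The point is on its axis 42 mm above its underside; z is up its axis.
- green_jar_mid (a point): green jar: open clear jar of pale green glass pieces, no lid, 60 mm across, 62 mm tall. About 0.19 kg. Stands alone on the bench at the start. The point is on its axis 31 mm above its underside; z is up its axis.
- rack_back (a point): back place of the supply tray: the centre of the large dark disc (68 mm) on the tray's floor, 8 mm above the bench. Axes as the tray's.
- rack: supply tray: fixed, brown wood, 132 x 170 mm, floor 8 mm thick, low rail (top 26 mm above the bench) round back and sides, 34 mm behind and 77 mm beside the back place. x points to its back, y to its left. Origin on the bench, 40 mm in front of the back place. The two front places are dark discs (56 mm) at x -10, y +50 and -50 mm; bottles there leave 50 mm between them.
- mat: dark rubber mat, fixed to the bench, 200 mm along its x and 110 mm along its y, 3 mm thick: the side area. Origin at the centre of its underside, on the bench; z up.
- coaster: round terracotta coaster with a cork middle, fixed to the bench, 90 mm across, 6 mm thick, flat on top without a lip. Origin at the centre of its underside, on the bench; z up.
Things that resemble listed ones, but are neither listed nor needed, are in the scene too. Of the things that look like the part that bears green_jar_mid, the smaller one is meant.

How it is judged:
By the outcome, as a careful person would: the job done as asked, in the order asked, and still so for the second after the job is handed in, with the robot touching nothing.
It also fails if it takes over 136 s, if anything falls off the work surface, if the arm or the gripper's body presses on something with over 40 N, if the wrist force passes 120 N, or if a joint passes its speed limit or range.

ROBOT

A 6-joint arm with a two-finger parallel gripper is mounted at the origin on a cart in front of the work surface, level with it; the furniture and walls round the work are solid. World frame = base frame: x ahead of the robot, y to its left, z up, the work surface at z = 0. Lengths are in m, angles in degrees, forces in N, time in s.
With the tool pointing down it reaches from about 0.375 to 0.9 m from the base axis. Payload 3.1 kg.
Tool frame: the origin (TCP) lies between the finger pads; the fingertips stand 11 mm ahead of it and the grasp point (between the pads) lies 8 mm behind it; z points along the fingers, y is the line along which they close (so a half turn about z gives the same grasp; the last joint's range is limited). The gripper opens to 87 mm and grips with 3 to 60 N. Pads are 19 mm wide; open, the fingers measure 117 mm over their backs; the gripper's body (75 mm by 190 mm) begins 51 mm behind the grasp point.
Start: joints at [61.793, 30.224, 82.088, -0, 67.689, -10.227], TCP at [0.193, 0.594, 0.234] pointing down, gripper open.
Joint ranges: [-176.69, 176.69], [-43.24, 126.21], [12.49, 139.97], [-82, 262], [0, 151.66], [-163.58, 163.58]. Speed limits (degrees/s): [159.86, 159.86, 180, 180, 180, 180].

INTERFACE

Orientations are given as a 3x3 rotation matrix whose columns are the frame's x, y, z axes.
In Python, from rig import bot, viewer, workorder, nets gives the robot as it stands. The module is installed in compiled form; this text tells all that it offers.
- The arm moves only by the tool move_arm, never from a script. Its argument "increments" is a list of rows, each a list of 7 numbers: the shift along the tool's x, y, z normalised to -1 to 1, where 1 is 0.3 m, then the turn, a rotation vector about the tool's x, y, z normalised to -1 to 1, where 1 is pi rad, then the opening, from 0 (shut) to 1 (fully open). In form: [[tx, ty, tz, wx, wy, wz, grip], ...]. A call has 1 to 10 rows; each row is the pose to reach, as a shift and turn from the pose commanded when the call began, along the tool's axes at that moment, turning the shorter way round; what a row does not reach only later rows make up. A row lasts 1/12 s, in which the tool goes at most 41.7 mm and 7.16 degrees, less where a joint would pass 70% of its speed; a pose out of reach is approached as far as the arm can. A call with a number of a shift or a turn outside -1 to 1 is refused whole. A call with a gripper value outside its range is refused whole. The fingers move at their own pace and stop on an object; the grip force is fixed at half the most. Time passes only in rows, so rows that repeat a pose let the fingers close. It gives the time, the measured TCP pose, the force, the opening and the grip force at its end, in the units of the state.
- bot.read_state(): the state, without advancing time (a new reading comes with each control period).
- viewer.capture(name): name is "scene" or "top" or "wrist"; returns a dict with "image" (420x560x3 uint8, blue, green, red), "K" (3x3 intrinsics, pixels), "dist" ([k1, k2, p1, p2, k3] as OpenCV has them; the pictures are not rectified), "eye" and "orientation" of the camera in the world. Camera axes: x right, y up, looking along -z (the intrinsics and any distortion apply to the point x, -y, -z); pixel columns grow to the right and rows downward; lengths in m; the calibration is good to about 2 mm. A picture is of the moment at which its call begins. There is no depth.
- workorder.hand_in(): hands the job in; it is judged then, once.
Trained networks look in the newest picture that a camera, given by its name, has taken for a name from the list of things; names that differ only in an ending like _2 or _b are one class to them, and where a whole thing is asked for, a point or a joint stands for the part that bears it (a point fixed in the world has none). Each returns a list of dicts, best first, with "conf" (0 to 1); they miss things now and then, are a little off and sometimes report something else, mostly with a low value. They report only what shows in the picture. A call takes as long as a camera call. They do not tell look-alikes from the thing itself.
- nets.find_in(camera, thing): "location" ([column, row] in pixels, amid what is visible of it).
The state is a dict: "time_s": time; "joint_positions": joint angles; "qvel": joint speeds; "tau": joint torques, N m; "position": TCP position; "tcp_rot": TCP orientation; "force": force on the tool from outside, world axes, zero at the start; "moment": the same for the moment, N m; "opening": opening from 0.0 (shut) to 1.0 (fully open); "grasp_force": force on a finger pad.
Only numpy, scipy, OpenCV 4.12 (cv2) and the standard library are available. Lean on these libraries where they do the work, as an engineer would, in place of code of your own. Each camera call takes 0.05 s, during which the arm holds its last target. There are 200 camera calls.

## Working session

There is one attempt and no reset: what is moved stays moved. The work goes in short steps, Python scripts to look and compute and a tool call to move; the robot and the scene stay as the last step left them, time stands still between calls to the robot, and variables do not carry over. Pictures are saved under pics/ and viewed, at most 14 in all, crops included, and the job is handed in when it is done.

Besides the shell and the picture viewer there is one more tool, called by a JSON object that holds its "method" and its "body". move_arm: Moves the arm, as the interface text tells. Its arguments: {"type":"object","properties":{"increments":{"type":"array"}},"required":["increments"]}

```bash
mkdir -p pics; cat > h.py <<'E'
import numpy as np, cv2, json
from rig import bot, viewer, workorder, nets
def cap(name,fn=None):
    c=viewer.capture(name)
    if fn: cv2.imwrite('pics/'+fn,c['image'])
    return c
def proj(c,P):
    R=np.array(c['orientation']);p=(np.atleast_2d(P)-np.array(c['eye']))@R
    p=p*[1,-1,-1]
    return cv2.projectPoints(p.reshape(-1,1,3),np.zeros(3),np.zeros(3),np.array(c['K']),np.array(c['dist'],float))[0].reshape(-1,2)
def ray(c,uv):
    q=cv2.undistortPoints(np.array(uv,float).reshape(1,1,2),np.array(c['K']),np.array(c['dist'],float))[0,0]
    return np.array(c['orientation'])@np.array([q[0],-q[1],-1])
def atz(c,uv,z):
    d=ray(c,uv);e=np.array(c['eye']);return e+d*(z-e[2])/d[2]
def tri(obs):
    A=np.zeros((3,3));b=np.zeros(3)
    for c,uv in obs:
        d=ray(c,uv);d/=np.linalg.norm(d);M=np.eye(3)-np.outer(d,d);A+=M;b+=M@np.array(c['eye'])
    return np.linalg.solve(A,b)
E
python3 - <<'E'
from h import *
s=bot.read_state();print({k:np.round(v,3).tolist() for k,v in s.items()})
cs={n:cap(n,n+'0.png') for n in['scene','top','wrist']}
for n,c in cs.items():
    print(n,np.round(c['eye'],3),np.round(c['orientation'],3).tolist(),np.round(c['K'],1).tolist(),c['dist'])
for t in ['glue_mid','spray_mid','gold_jar_mid','green_jar_mid','rack_back','rack','mat','coaster']:
    for n in cs:
        print(t,n,[(np.round(d['location']).tolist(),round(d['conf'],2)) for d in nets.find_in(n,t)][:4])
E
```

```text
{'time_s': 0.0, 'joint_positions': [61.793, 30.278, 82.157, -0.003, 67.689, -10.226], 'qvel': [0.006, 0.061, 0.065, 0.112, -0.066, -0.024], 'tau': [0.002, -44.006, -17.66, 0.064, 0.058, -0.0], 'position': [0.193, 0.594, 0.233], 'tcp_rot': [[-0.951, 0.309, -0.001], [0.309, 0.951, -0.002], [0.0, -0.002, -1.0]], 'force': [0.36, -0.423, 0.261], 'moment': [0.006, -0.022, 0.015], 'grasp_force': 0.0, 'opening': 0.997}
scene [0.072 0.407 0.606] [[-0.688, 0.472, -0.551], [-0.726, -0.43, 0.537], [0.017, 0.77, 0.638]] [[473.5, 0.0, 285.8], [0.0, 473.5, 212.0], [0.0, 0.0, 1.0]] [-0.04187457  0.          0.          0.          0.        ]
top [ 0.424 -0.044  0.907] [[0.028, 0.988, -0.149], [-0.999, 0.032, 0.03], [0.035, 0.148, 0.988]] [[391.9, 0.0, 286.2], [0.0, 391.9, 207.4], [0.0, 0.0, 1.0]] [-0.03444169  0.          0.          0.          0.        ]
wrist [0.117 0.619 0.384] [[0.309, -0.91, -0.276], [0.951, 0.295, 0.091], [-0.001, -0.291, 0.957]] [[342.4, 0.0, 282.7], [0.0, 342.4, 207.9], [0.0, 0.0, 1.0]] [-0.08338317  0.          0.          0.          0.        ]
glue_mid scene [([260.0,
[... 187 characters left out ...]
6.0], 0.58)]
spray_mid wrist []
gold_jar_mid scene [([231.0, 194.0], 0.71)]
gold_jar_mid top [([254.0, 167.0], 0.94)]
gold_jar_mid wrist []
green_jar_mid scene [([165.0, 271.0], 0.86), ([328.0, 235.0], 0.63)]
green_jar_mid top [([173.0, 187.0], 0.95), ([292.0, 247.0], 0.83)]
green_jar_mid wrist []
rack_back scene [([234.0, 233.0], 0.63)]
rack_back top [([252.0, 181.0], 0.76)]
rack_back wrist []
rack scene [([233.0, 234.0], 0.74)]
rack top [([252.0, 183.0], 0.76), ([278.0, 188.0], 0.7)]
rack wrist []
mat scene [([350.0, 182.0], 0.77)]
mat top [([380.0, 206.0], 0.91)]
mat wrist []
coaster scene [([217.0, 226.0], 0.7), ([275.0, 292.0], 0.6)]
coaster top [([228.0, 249.0], 0.56)]
coaster wrist []
```

View pics/scene0.png

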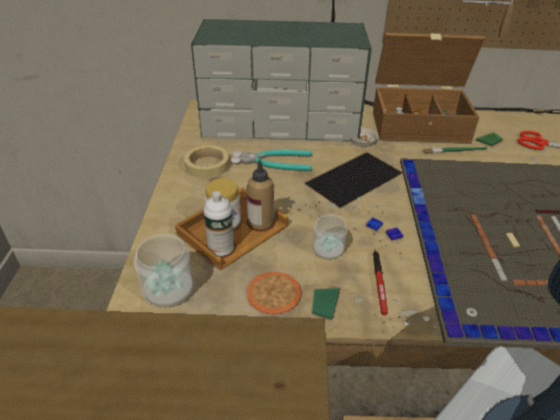

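View pics/top0.png

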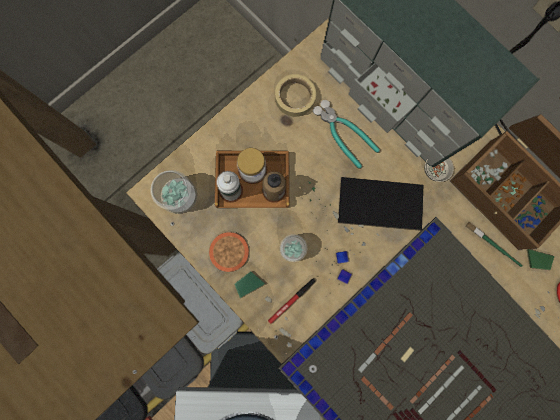

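View pics/wrist0.png

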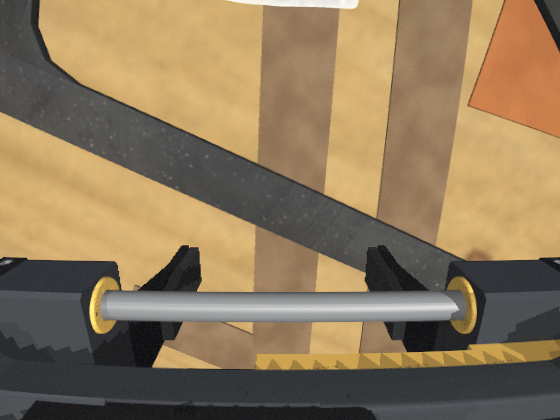

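The scene view shows the tray with the white spray can at (216,224), the glue at (260,200) and the gold jar behind them. The small green jar is at (330,236), a larger look-alike is at (165,270), the coaster at (275,292) and the mat at (354,180). In the top view the spray can is at (229,186), glue at (274,186), gold jar at (251,165), small jar at (293,248), coaster at (229,251) and mat at (381,204). The wrist view shows only the wood and no task items.

```bash
python3 - <<'E'
from h import *
t=cap('top');s=cap('scene')
print('base origin in top px',proj(t,[0,0,0]),'tcp',proj(t,[.193,.594,.234]))
def P(a,b,n):
    p=tri([(t,a),(s,b)]);print(n,np.round(p,4), 'reproj err',np.round(proj(t,p)[0]-a,1),np.round(proj(s,p)[0]-b,1));return p
P((277,186),(260,200),'glue');P((230,186),(216,224),'spray');P((254,167),(231,194),'gold');P((292,247),(328,235),'green')
P((228,249),(275,292),'coaster');P((380,205),(354,180),'mat')
# segmentation coaster / mat
def seg(c,lo,hi,box,n):
    h=cv2.cvtColor(c['image'],cv2.COLOR_BGR2HSV);m=cv2.inRange(h,lo,hi);k=np.zeros_like(m);x0,y0,x1,y1=box;k[y0:y1,x0:x1]=m[y0:y1,x0:x1]
    k=cv2.morphologyEx(k,cv2.MORPH_CLOSE,np.ones((5,5)))
    cn=max(cv2.findContours(k,0,2)[0],key=cv2.contourArea);return cn
for c,b in((t,(195,225,260,280)),(s,(235,262,312,320))):
    cn=seg(c,(0,110,90),(16,255,255),b,'c');pts=np.array([atz(c,p[0],.006)[:2] for p in cn],np.float32)
    print('coaster',cv2.minEnclosingCircle(pts),cv2.fitEllipse(pts))
for c,b in((t,(325,170,430,238)),(s,(300,148,405,208))):
    cn=seg(c,(0,0,0),(180,255,45),b,'m');pts=np.array([atz(c,p[0],.003)[:2] for p in cn],np.float32)
    print('mat',cv2.minAreaRect(pts))
# rail corners at z=.026
for uv in [(216,152),(289,151),(289,207),(215,208)]: print('rail',np.round(atz(t,uv,.026),4))
o=[]
for c,b in((t,(140,120,440,290)),(s,(130,130,410,330))):
    x0,y0,x1,y1=b;o.append(cv2.resize(c['image'][y0:y1,x0:x1],None,fx=2.6,fy=2.6,interpolation=2))
cv2.imwrite('pics/topc.png',o[0]);cv2.imwrite('pics/scc.png',o[1])
E
```

```text
base origin in top px [[245.5987346  463.66790027]] tcp [[-120.6936835   394.82635942]]
glue [ 0.6024 -0.0463  0.0559] reproj err [-1.  -1.2] [1.9 0.3]
spray [0.5987 0.0576 0.0594] reproj err [-1.4 -1.5] [2.5 0.5]
gold [0.6346 0.0017 0.0776] reproj err [0.4 0.4] [-0.7 -0.1]
green [ 0.4678 -0.086   0.0342] reproj err [-0.1 -0.2] [0.3 0. ]
coaster [0.4577 0.0566 0.0013] reproj err [0.8 1. ] [-1.8 -0.3]
mat [ 0.5757 -0.2937 -0.0029] reproj err [-0.4 -0.5] [0.7 0.1]
coaster ((0.45438235998153687, 0.056536369025707245), 0.04535160958766937) ((0.45446330308914185, 0.05671829730272293), (0.08816143125295639, 0.08885867148637772), 41.9926643371582)
coaster ((0.4544907212257385, 0.05855105072259903), 0.046585243195295334) ((0.45454874634742737, 0.05866406112909317), (0.08958540111780167, 0.09123660624027252), 54.31732177734375)
mat ((0.5778616070747375, -0.2962333858013153), (0.19981805980205536, 0.10955115407705307), 86.49888610839844)
mat ((0.5778424143791199, -0.2929834723472595), (0.1928585320711136, 0.10312613844871521), 86.75154876708984)
rail [0.6812 0.0946 0.026 ]
rail [ 0.6898 -0.0741  0.026 ]
rail [ 0.5582 -0.0776  0.026 ]
rail [0.5504 0.0897 0.026 ]
```

View pics/topc.png

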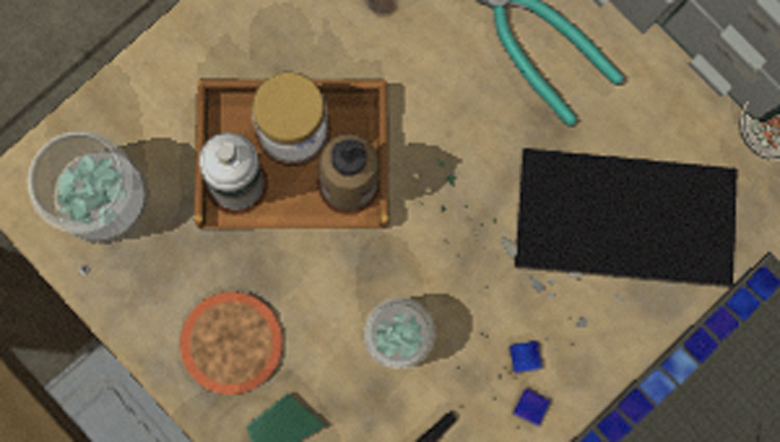

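The top crop confirms the layout: spray head at about (228,178), nozzle (275,178), gold lid centre (251,161), green rim (293.5,247) in full-picture pixels, with the tray's rail corners clear.

```bash
python3 - <<'E'
from h import *
t=cap('top');s=cap('scene')
# model fit: tray pose, then overlay
a=np.radians(2.6);X=np.array([np.cos(a),np.sin(a),0]);Y=np.array([-np.sin(a),np.cos(a),0])
cen=np.array([.6199,.0082,0]);back=cen+.024*X
fl=cen-.026*X+.05*Y;fr=cen-.026*X-.05*Y
print('back',back,'spray',fl,'glue',fr)
top=lambda n,uv,z:print(n,np.round(atz(t,uv,z),4))
top('spraytop',(227.7,178.5),.128);top('nozzle',(274.6,178.5),.150);top('lid',(250.8,161.2),.091);top('greenrim',(293.5,246.5),.062)
for n,uv in(('cabL',(200,137)),('cabR',(365,137)),('bowl',(365,138)),('bigjar',(165,297))):print(n,np.round(atz(s,uv,0),3))
th=np.linspace(0,2*np.pi,40,endpoint=False)
def circ(img,c,p,r,z,col):
    q=np.c_[p[0]+r*np.cos(th),p[1]+r*np.sin(th),0*th+z];cv2.polylines(img,[np.int32(np.round(proj(c,q)*4*3-np.array(off)*4*3)).reshape(-1,1,2)],True,col,1,16,2)
for c,n,off,sz in((t,'ovt',(195,140),(240,145)),(s,'ovs',(140,150),(270,170))):
    im=c['image'][off[1]:off[1]+sz[1],off[0]:off[0]+sz[0]];im=cv2.resize(im,None,fx=2.95,fy=2.95,interpolation=2) if 0 else cv2.resize(im,None,fx=3,fy=3,interpolation=2)
    circ(im,c,fl,.024,.008,(0,0,255));circ(im,c,fl,.024,.108,(0,0,255))
    circ(im,c,fr,.025,.008,(255,0,0));circ(im,c,fr,.025,.116,(255,0,0))
    circ(im,c,back,.030,.091,(0,255,0));circ(im,c,back,.032,.008,(0,255,0))
    g=(.466,-.0855);circ(im,c,g,.03,0,(255,0,255));circ(im,c,g,.03,.062,(255,0,255))
    circ(im,c,(.4545,.0574),.045,.006,(255,255,0))
    circ(im,c,(.578,-.295),.02,.003,(0,255,255))
    for z in(.026,0.0):
        q=np.array([cen+i*.066*X+j*.085*Y+[0,0,z] for i,j in((1,1),(1,-1),(-1,-1),(-1,1))])
        cv2.polylines(im,[np.int32(np.round((proj(c,q)-off)*12)).reshape(-1,1,2)],True,(255,255,255),1,16,2)
    cv2.imwrite('pics/%s.png'%n,im[:600,:800])
E
```

```text
back [0.64387529 0.00928871 0.        ] spray [0.59165862 0.05696909 0.        ] glue [ 0.59619491 -0.04292797  0.        ]
spraytop [0.5969 0.0518 0.128 ]
nozzle [ 0.5952 -0.043   0.15  ]
lid [0.6446 0.0091 0.091 ]
greenrim [ 0.4672 -0.0882  0.062 ]
cabL [ 0.949 -0.146  0.   ]
cabR [ 0.675 -0.451  0.   ]
bowl [ 0.672 -0.448  0.   ]
bigjar [0.57  0.195 0.   ]
```

View pics/ovt.png

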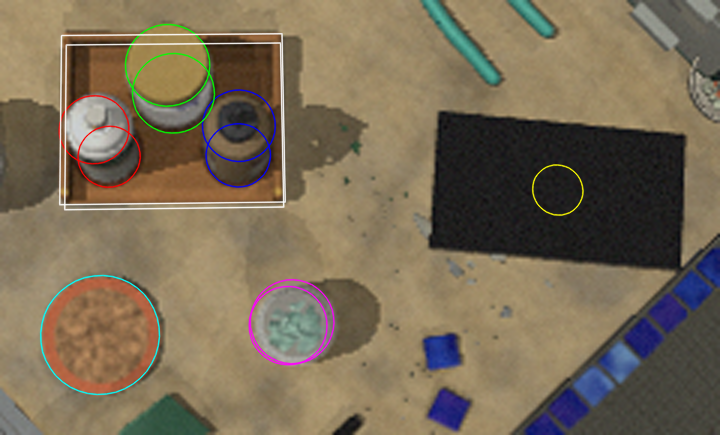

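View pics/ovs.png

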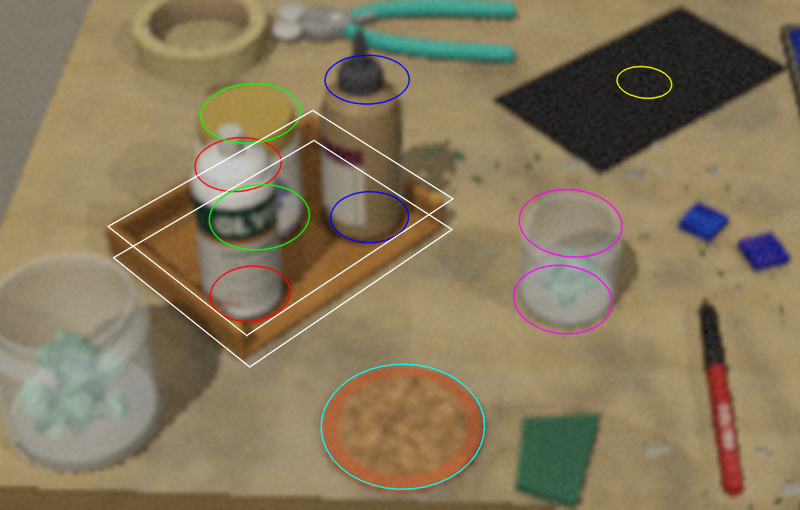

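The overlays agree to about 2 px: the coaster, mat and tray outlines fit in both views. The green jar and glue bottle sit a few mm off in the scene view, so I'll refine them with the wrist camera. Moving over the bench now, up first.

{"method": "move_arm", "body": {"increments": [[0,0,-0.11,0,0,0,1],[0,0,-0.22,0,0,0,1],[-0.79,-0.78,-0.22,0,0,-0.1,1],[-0.79,-0.78,-0.22,0,0,-0.1,1],[-0.79,-0.78,-0.22,0,0,-0.1,1],[-0.79,-0.78,-0.22,0,0,-0.1,1],[-0.79,-0.78,-0.22,0,0,-0.1,1],[-0.79,-0.78,-0.22,0,0,-0.1,1],[-0.79,-0.78,-0.22,0,0,-0.1,1],[-0.79,-0.78,-0.22,0,0,-0.1,1]]}}

```text
time_s: 2.38
position: [0.3461, 0.2978, 0.2999]
tcp_rot: [[-1.0, -0.001, 0.001], [-0.001, 1.0, 0.0], [-0.001, 0.0, -1.0]]
force: [2.4, 0.5, -0.3]
opening: 0.999
grasp_force: 0.0
```

{"method": "move_arm", "body": {"increments": [[-0.45,-1,0,0,0,0,1],[-0.45,-1,0,0,0,0,1],[-0.45,-1,0,0,0,0,1],[-0.45,-1,0,0,0,0,1],[-0.45,-1,0,0,0,0,1],[-0.45,-1,0,0,0,0,1],[-0.45,-1,0,0,0,0,1],[-0.45,-1,0,0,0,0,1],[-0.45,-1,0,0,0,0,1],[-0.45,-1,0,0,0,0,1]]}}

```text
time_s: 3.22
position: [0.4815, -0.0023, 0.2995]
tcp_rot: [[-1.0, 0.004, 0.0], [0.004, 1.0, 0.0], [-0.0, 0.0, -1.0]]
force: [0.0, -0.3, 0.1]
opening: 0.996
grasp_force: 0.0
```

```bash
cat >> h.py <<'E'
a=np.radians(2.6);X=np.array([np.cos(a),np.sin(a),0]);Y=np.array([-np.sin(a),np.cos(a),0])
cen=np.array([.6199,.0082,0])
th=np.linspace(0,2*np.pi,60,endpoint=False)
def overlay(c,items,fn,off=(0,0),sz=(560,420),f=1):
    im=c['image'][off[1]:off[1]+sz[1],off[0]:off[0]+sz[0]];im=cv2.resize(im,None,fx=f,fy=f,interpolation=2)
    for p,r,z,col in items:
        q=np.c_[p[0]+r*np.cos(th),p[1]+r*np.sin(th),0*th+z]
        cv2.polylines(im,[np.int32(np.round((proj(c,q)-off)*f*4)).reshape(-1,1,2)],True,col,1,16,2)
    cv2.imwrite('pics/'+fn,im)
def tray(c,cen):
    pass
E
python3 - <<'E'
from h import *
w=cap('wrist');print(np.round(w['eye'],3),np.round(bot.read_state()['position'],4))
B,G,R,M,Cy=(255,0,0),(0,255,0),(0,0,255),(255,0,255),(255,255,0)
back=cen+.024*X;fl=cen-.026*X+.05*Y;fr=cen-.026*X-.05*Y
items=[(fl,.024,.008,R),(fl,.024,.1,R),(fr,.025,.008,B),(fr,.025,.116,B),(back,.03,.091,G),(back,.032,.008,G),((.466,-.0868),.03,0,M),((.466,-.0868),.03,.062,M),((.4545,.0574),.045,.006,Cy)]
for sx in(1,-1):
  for sy in (1,-1): items.append((cen+sx*.066*X+sy*.085*Y,.003,.026,(255,255,255)))
overlay(w,items,'w1.png',f=1.4)
for n in['glue_mid','spray_mid','gold_jar_mid','green_jar_mid','coaster']: print(n,[(np.round(d['location']).tolist(),round(d['conf'],2)) for d in nets.find_in('wrist',n)][:3])
E
```

```text
[ 0.402 -0.002  0.451] [ 0.4805 -0.0008  0.2993]
glue_mid [([255.0, 266.0], 0.87)]
spray_mid [([332.0, 266.0], 0.67)]
gold_jar_mid [([293.0, 283.0], 0.59)]
green_jar_mid [([210.0, 158.0], 0.86), ([425.0, 244.0], 0.64)]
coaster [([330.0, 145.0], 0.82)]
```

View pics/w1.png

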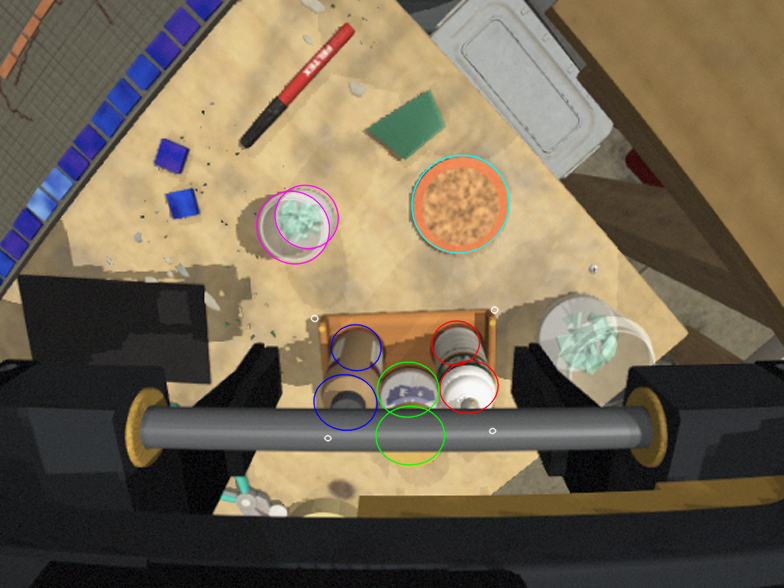

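The wrist view shows the tray's front corners at (322,320) and (493,312). The overlaid circles for glue, spray, gold jar, green rim and coaster all fit to 1–2 mm, so I'm going for the glue bottle.

{"method": "move_arm", "body": {"increments": [[-0.383,-0.137,0.1,0,0,0,0.85],[-0.383,-0.137,0.2,0,0,0,0.85],[-0.383,-0.137,0.267,0,0,0,0.85],[-0.383,-0.137,0.267,0,0,0,0.85],[-0.383,-0.137,0.35,0,0,0,0.85],[-0.383,-0.137,0.45,0,0,0,0.85],[-0.383,-0.137,0.55,0,0,0,0.85],[-0.383,-0.137,0.62,0,0,0,0.85],[-0.383,-0.137,0.673,0,0,0,0.85],[-0.383,-0.137,0.673,0,0,0,0.85]]}}

```text
time_s: 4.35
position: [0.593, -0.0396, 0.0942]
tcp_rot: [[-1.0, -0.002, -0.007], [-0.002, 1.0, 0.002], [0.007, 0.002, -1.0]]
force: [0.0, 0.6, 0.3]
opening: 0.847
grasp_force: 0.0
```

{"method": "move_arm", "body": {"increments": [[0,0,0,0,0,0,0.85],[0,0,0,0,0,0,0.3],[0,0,0,0,0,0,0.3],[0,0,0,0,0,0,0.3],[0,0,0,0,0,0,0.3],[0,0,0,0,0,0,0.3],[0,0,0,0,0,0,0.3],[0,0,0,0,0,0,0.3]]}}

```text
time_s: 5.02
position: [0.5963, -0.0415, 0.0986]
tcp_rot: [[-1.0, -0.0, 0.002], [-0.0, 1.0, -0.0], [-0.002, -0.0, -1.0]]
force: [-0.5, 0.8, 6.4]
opening: 0.566
grasp_force: 30.0
```

{"method": "move_arm", "body": {"increments": [[0,0,-0.06,0,0,0,0.3],[0,0,-0.16,0,0,0,0.3],[0,0,-0.25,0,0,0,0.3],[0.01,-0.08,-0.25,0,0,0,0.3],[0.02,-0.2,-0.25,0,0,0,0.3],[0.03,-0.32,-0.25,0,0,0,0.3],[0.04,-0.44,-0.25,0,0,0,0.3],[0.05,-0.56,-0.25,0,0,0,0.3],[0.06,-0.68,-0.25,0,0,0,0.3],[0.071,-0.8,-0.25,0,0,0,0.3]]}}

```text
time_s: 5.85
position: [0.5736, -0.2829, 0.172]
tcp_rot: [[-1.0, -0.0, -0.001], [-0.0, 1.0, 0.001], [0.001, 0.001, -1.0]]
force: [0.9, 0.6, -0.9]
opening: 0.567
grasp_force: 30.0
```

{"method": "move_arm", "body": {"increments": [[0,-0.1,0,0,0,0,0.3],[0,-0.17,0,0,0,0,0.3],[0,-0.2,0,0,0,0,0.3],[0,-0.2,0.05,0,0,0,0.3],[0,-0.2,0.12,0,0,0,0.3],[0,-0.2,0.18,0,0,0,0.3],[0,-0.2,0.22,0,0,0,0.3],[0,-0.2,0.24,0,0,0,0.3],[0,-0.2,0.25,0,0,0,0.3],[0,-0.2,0.255,0,0,0,0.3]]}}

```text
time_s: 6.68
position: [0.5747, -0.3411, 0.096]
tcp_rot: [[-1.0, -0.001, -0.0], [-0.001, 1.0, 0.0], [0.0, 0.0, -1.0]]
force: [0.0, -0.1, -0.7]
opening: 0.565
grasp_force: 30.0
```

{"method": "move_arm", "body": {"increments": [[0,0,0.008,0,0,0,0.3],[0,0,0.008,0,0,0,0.3]]}}

```text
time_s: 6.85
position: [0.5749, -0.3416, 0.0943]
tcp_rot: [[-1.0, -0.001, 0.001], [-0.001, 1.0, -0.001], [-0.001, -0.001, -1.0]]
force: [0.1, -0.7, -1.1]
opening: 0.569
grasp_force: 30.0
```

{"method": "move_arm", "body": {"increments": [[0,0,0.003,0,0,0,0.3],[0,0,0.005,0,0,0,0.3],[0,0,0.005,0,0,0,0.3]]}}

```text
time_s: 7.1
position: [0.5751, -0.3418, 0.0936]
tcp_rot: [[-1.0, -0.0, 0.002], [-0.0, 1.0, -0.001], [-0.002, -0.001, -1.0]]
force: [-0.2, 0.7, 2.9]
opening: 0.568
grasp_force: 30.0
```

{"method": "move_arm", "body": {"increments": [[0,0,0,0,0,0,0.85],[0,0,0,0,0,0,0.85],[0,0,0,0,0,0,0.85],[0,0,0,0,0,0,0.85],[0,0,-0.06,0,0,0,0.85],[0,0,-0.18,0,0,0,0.85],[0,0,-0.3,0,0,0,0.85],[0,0,-0.3,0,0,0,0.85],[-0.03,0.1,-0.3,0,0,0,0.85],[-0.061,0.234,-0.3,0,0,0,0.85]]}}

```text
time_s: 7.93
position: [0.5934, -0.2746, 0.1833]
tcp_rot: [[-1.0, 0.005, 0.004], [0.005, 1.0, -0.003], [-0.004, -0.003, -1.0]]
force: [1.3, 1.0, -0.5]
opening: 0.849
grasp_force: 0.0
```

{"method": "move_arm", "body": {"increments": [[0,0.14,0,0,0,0,0.85],[0,0.28,0,0,0,0,0.85],[0,0.42,0,0,0,0,0.85],[0,0.56,0,0,0,0,0.85],[0,0.7,0,0,0,0,0.85],[0,0.84,0,0,0,0,0.85],[0,0.96,0,0,0,0,0.85],[0,1,0,0,0,0,0.85],[0,1,0,0,0,0,0.85],[0,1,0,0,0,0,0.85]]}}

```text
time_s: 8.77
position: [0.5928, 0.0288, 0.1821]
tcp_rot: [[-1.0, -0.002, 0.0], [-0.002, 1.0, -0.001], [-0.0, -0.001, -1.0]]
force: [0.4, -0.9, 0.1]
opening: 0.851
grasp_force: 0.0
```

```bash
python3 - <<'E'
from h import *
print(np.round(bot.read_state()['position'],4))
B,G,R=(255,0,0),(0,255,0),(0,0,255)
t=cap('top');s=cap('scene')
sp=(.5925,.0575);gl=(.5752,-.342)
it=[(sp,.024,.008,R),(sp,.024,.1,R),(gl,.025,.003,B),(gl,.025,.1,B)]
overlay(s,it,'s2.png',(170,110),(260,195),3)
E
```

```text
[0.5928 0.0288 0.1821]
```

View pics/s2.png

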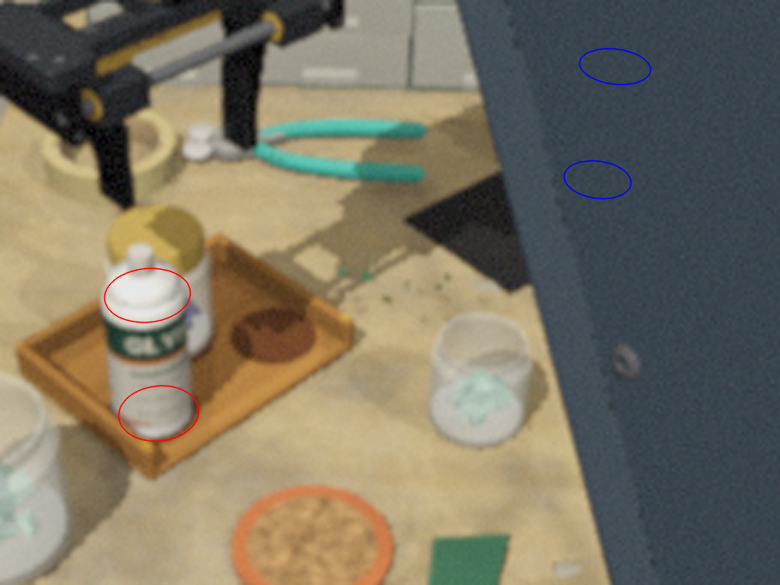

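The scene view shows the spray can within about 1 mm of the overlay, at crop (150,300). The vacated glue disc is at (273,335), and the gripper is still beside the can. Next I descend on the spray can.

{"method": "move_arm", "body": {"increments": [[0,0.06,0,0,0,0,0.85],[0,0.102,0,0,0,0,0.85],[0,0.102,0.05,0,0,0,0.85],[0,0.102,0.13,0,0,0,0.85],[0,0.102,0.21,0,0,0,0.85],[0,0.102,0.28,0,0,0,0.85],[0,0.102,0.32,0,0,0,0.85],[0,0.102,0.336,0,0,0,0.85],[0,0.102,0.336,0,0,0,0.85],[0,0.102,0.336,0,0,0,0.85]]}}

```text
time_s: 9.7
position: [0.5934, 0.0589, 0.082]
tcp_rot: [[-1.0, 0.0, 0.001], [0.0, 1.0, -0.0], [-0.001, -0.0, -1.0]]
force: [0.6, -0.1, 0.1]
opening: 0.848
grasp_force: 0.0
```

{"method": "move_arm", "body": {"increments": [[0,0,0,0,0,0,0.85],[0,0,0,0,0,0,0.3],[0,0,0,0,0,0,0.3],[0,0,0,0,0,0,0.3],[0,0,0,0,0,0,0.3],[0,0,0,0,0,0,0.3],[0,0,0,0,0,0,0.3],[0,0,0,0,0,0,0.3]]}}

```text
time_s: 10.37
position: [0.5931, 0.059, 0.0818]
tcp_rot: [[-1.0, -0.0, 0.001], [-0.0, 1.0, -0.0], [-0.001, -0.0, -1.0]]
force: [0.2, -1.5, 1.7]
opening: 0.539
grasp_force: 30.0
```

{"method": "move_arm", "body": {"increments": [[0,0,-0.06,0,0,0,0.3],[0,0,-0.16,0,0,0,0.3],[0,0,-0.26,0,0,0,0.3],[0,0,-0.333,0,0,0,0.3],[0,-0.04,-0.333,0,0,0,0.3],[0.01,-0.14,-0.333,0,0,0,0.3],[0.02,-0.26,-0.333,0,0,0,0.3],[0.03,-0.38,-0.333,0,0,0,0.3],[0.04,-0.5,-0.333,0,0,0,0.3],[0.04,-0.62,-0.333,0,0,0,0.3]]}}

```text
time_s: 11.2
position: [0.5781, -0.128, 0.179]
tcp_rot: [[-1.0, -0.001, -0.005], [-0.001, 1.0, 0.002], [0.005, 0.002, -1.0]]
force: [0.5, -0.3, -4.5]
opening: 0.533
grasp_force: 30.0
```

{"method": "move_arm", "body": {"increments": [[0,-0.12,0,0,0,0,0.3],[0,-0.24,0,0,0,0,0.3],[0,-0.33,0,0,0,0,0.3],[0,-0.373,0,0,0,0,0.3],[0,-0.373,0.06,0,0,0,0.3],[0,-0.373,0.16,0,0,0,0.3],[0,-0.373,0.25,0,0,0,0.3],[0,-0.373,0.31,0,0,0,0.3],[0,-0.373,0.335,0,0,0,0.3],[0,-0.373,0.345,0,0,0,0.3]]}}

```text
time_s: 12.03
position: [0.5781, -0.2367, 0.0768]
tcp_rot: [[-1.0, -0.001, -0.007], [-0.001, 1.0, 0.005], [0.007, 0.005, -1.0]]
force: [-6.4, 3.5, 17.6]
opening: 0.533
grasp_force: 30.0
```

{"method": "move_arm", "body": {"increments": [[0,0,0.003,0,0,0,0.3],[0,0,0.006,0,0,0,0.3],[0,0,0.006,0,0,0,0.3]]}}

```text
time_s: 12.28
position: [0.5783, -0.2366, 0.0769]
tcp_rot: [[-1.0, -0.001, -0.006], [-0.001, 1.0, 0.004], [0.006, 0.004, -1.0]]
force: [-4.8, 3.4, 7.0]
opening: 0.535
grasp_force: 30.0
```

{"method": "move_arm", "body": {"increments": [[0,0,0,0,0,0,1],[0,0,0,0,0,0,1],[0,0,0,0,0,0,1],[0,0,0,0,0,0,1],[0,0,-0.06,0,0,0,1],[0,0,-0.18,0,0,0,1],[0,0,-0.3,0,0,0,1],[0,0,-0.3,0,0,0,1],[-0.05,0.1,-0.3,0,0,0,1],[-0.1,0.232,-0.3,0,0,0,1]]}}

```text
time_s: 13.12
position: [0.6118, -0.1726, 0.1674]
tcp_rot: [[-1.0, 0.005, 0.004], [0.005, 1.0, -0.003], [-0.004, -0.003, -1.0]]
force: [1.1, 0.6, 0.4]
opening: 0.994
grasp_force: 0.0
```

{"method": "move_arm", "body": {"increments": [[-0.02,0.12,0,0,0,0,1],[-0.05,0.26,0,0,0,0,1],[-0.08,0.4,0,0,0,0,1],[-0.112,0.52,0,0,0,0,1],[-0.112,0.6,0,0,0,0,1],[-0.112,0.6,0,0,0,0,1],[-0.112,0.6,0,0,0,0,1]]}}

```text
time_s: 13.7
position: [0.6441, 0.0121, 0.1658]
tcp_rot: [[-1.0, -0.004, 0.0], [-0.004, 1.0, -0.0], [-0.0, -0.0, -1.0]]
force: [0.2, 0.6, 0.6]
opening: 1.005
grasp_force: 0.0
```

```bash
python3 - <<'E'
from h import *
print(np.round(bot.read_state()['position'],4))
w=cap('wrist');t=cap('top');s=cap('scene')
G,B,R,Wh=(0,255,0),(255,0,0),(0,0,255),(255,255,255)
g=(.6445,.0095)
sp=(.579,-.238);gl=(.575,-.342)
it=[(g,.03,.091,G),(g,.032,.008,G),((.5935,.0578),.028,.008,R),((.598,-.042),.028,.008,B),(sp,.024,.003,R),(gl,.025,.003,B)]
def crop(c,x,y,w_,h_,f,fn):overlay(c,it,fn,(x,y),(w_,h_),f)
crop(w,130,100,300,220,2,'a.png');crop(s,160,90,260,180,2,'b.png')
A=cv2.imread('pics/a.png');Bm=cv2.imread('pics/b.png')
cv2.imwrite('pics/ab.png',cv2.resize(np.hstack([cv2.resize(A,(400,293)),cv2.resize(Bm,(400,277))[:277] if 0 else cv2.copyMakeBorder(cv2.resize(Bm,(400,277)),0,16,0,0,0)]),None,fx=1,fy=1))
cv2.imwrite('pics/wb.png',np.vstack([A[:290],cv2.resize(Bm,(600,415))[:310]]))
E
```

```text
[0.6441 0.0121 0.1658]
```

View pics/wb.png

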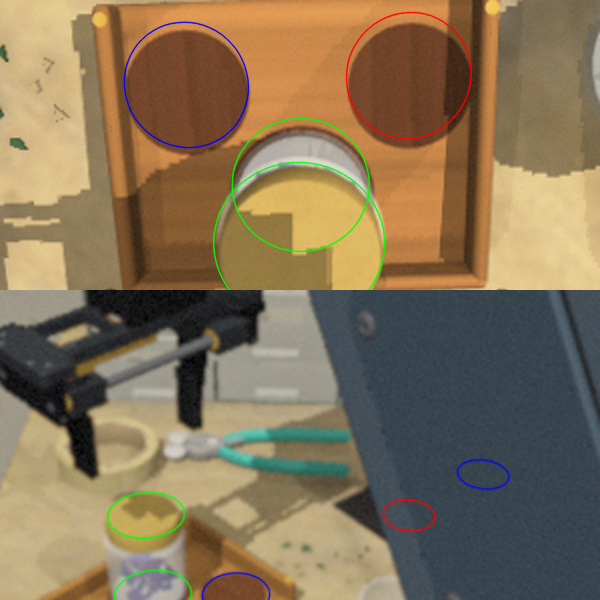

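The wrist view shows both empty discs at crop (187,90) and (410,86) and the lid at (300,250). The overlays look about 2–4 mm short in x, so I'll fit them numerically.

```bash
cat >> h.py <<'E'
from scipy.optimize import least_squares
def disc(c,p0,z,r,lo,hi,pad=1.25):
    """centre on plane z of coloured blob near p0, by circle of ray hits"""
    q=np.c_[p0[0]+pad*r*np.cos(th),p0[1]+pad*r*np.sin(th),0*th+z];px=proj(c,q)
    m=np.zeros(c['image'].shape[:2],np.uint8);cv2.fillPoly(m,[np.int32(px)],255)
    k=cv2.inRange(cv2.cvtColor(c['image'],cv2.COLOR_BGR2HSV),lo,hi)&m
    k=cv2.morphologyEx(cv2.morphologyEx(k,cv2.MORPH_OPEN,np.ones((3,3))),cv2.MORPH_CLOSE,np.ones((5,5)))
    cs=cv2.findContours(k,0,2)[0]
    if not cs: return None
    cn=max(cs,key=cv2.contourArea);h=cv2.convexHull(cn)
    P=np.array([atz(c,p[0],z)[:2] for p in h])
    f=least_squares(lambda v:np.hypot(P[:,0]-v[0],P[:,1]-v[1])-v[2],[*p0[:2],r],loss='soft_l1',f_scale=.001)
    return np.round(f.x,4)
E
python3 - <<'E'
from h import *
print(np.round(bot.read_state()['position'],4))
C={n:cap(n) for n in('wrist','top','scene')}
px=proj(C['wrist'],[(.598,-.042,.008),(.62,-.0,.008)]).astype(int)
h=cv2.cvtColor(C['wrist']['image'],cv2.COLOR_BGR2HSV)
for u,v in px: print('hsv',h[v,u])
for n,c in C.items():
    for nm,p in(('spray',(.596,.0578)),('glue',(.599,-.042))):
        print(n,nm,disc(c,p,.008,.028,(0,80,20),(13,220,130)),h.shape)
    print(n,'lid',disc(c,(.6455,.0095),.091,.030,(18,90,60),(32,255,255)))
E
```

```text
[0.6441 0.009  0.166 ]
hsv [ 11 157 120]
hsv [11 70 98]
wrist spray [0.5978 0.0589 0.0277] (420, 560, 3)
wrist glue [ 0.6012 -0.0417  0.0275] (420, 560, 3)
wrist lid [0.6504 0.0096 0.0334]
top spray None (420, 560, 3)
top glue [ 0.5994 -0.0417  0.0269] (420, 560, 3)
top lid None
scene spray [0.5967 0.0581 0.0248] (420, 560, 3)
scene glue [ 0.601  -0.0413  0.0259] (420, 560, 3)
scene lid [0.643  0.011  0.0348]
```

{"method": "move_arm", "body": {"increments": [[-0.015,0,0,0,0,0,1],[-0.015,0,0.06,0,0,0,1],[-0.015,0,0.16,0,0,0,1],[-0.015,0,0.26,0,0,0,1],[-0.015,0,0.34,0,0,0,1],[-0.015,0,0.38,0,0,0,1],[-0.015,0,0.395,0,0,0,1],[-0.015,0,0.395,0,0,0,1],[-0.015,0,0.395,0,0,0,1]]}}

```text
time_s: 14.75
position: [0.6497, 0.01, 0.0485]
tcp_rot: [[-1.0, -0.0, 0.002], [-0.0, 1.0, -0.0], [-0.002, -0.0, -1.0]]
force: [-0.4, 0.2, 0.8]
opening: 1.004
grasp_force: 0.0
```

{"method": "move_arm", "body": {"increments": [[0,0,0,0,0,0,0.5],[0,0,0,0,0,0,0.5],[0,0,0,0,0,0,0.5],[0,0,0,0,0,0,0.5],[0,0,0,0,0,0,0.5],[0,0,0,0,0,0,0.5],[0,0,0,0,0,0,0.5]]}}

```text
time_s: 15.33
position: [0.6489, 0.0104, 0.0483]
tcp_rot: [[-1.0, -0.001, 0.001], [-0.001, 1.0, -0.0], [-0.001, -0.0, -1.0]]
force: [-1.5, 0.1, 4.4]
opening: 0.722
grasp_force: 30.0
```

{"method": "move_arm", "body": {"increments": [[0,0,-0.06,0,0,0,0.5],[0,0,-0.15,0,0,0,0.5],[0,0,-0.22,0,0,0,0.5],[0.05,0.01,-0.25,0,0,0,0.5],[0.15,0.04,-0.25,0,0,0,0.5],[0.27,0.07,-0.25,0,0,0,0.5],[0.39,0.1,-0.25,0,0,0,0.5],[0.51,0.13,-0.25,0,0,0,0.5],[0.6,0.15,-0.25,0,0,0,0.5],[0.647,0.16,-0.25,0,0,0,0.5]]}}

```text
time_s: 16.17
position: [0.4483, 0.0596, 0.122]
tcp_rot: [[-1.0, -0.001, -0.008], [-0.001, 1.0, 0.001], [0.008, 0.001, -1.0]]
force: [0.5, 0.2, -2.1]
opening: 0.72
grasp_force: 30.0
```

{"method": "move_arm", "body": {"increments": [[0,0,0,0,0,0,0.5],[0,0,0,0,0,0,0.5],[0,0,0.05,0,0,0,0.5],[0,0,0.1,0,0,0,0.5],[0,0,0.15,0,0,0,0.5],[0,0,0.19,0,0,0,0.5],[0,0,0.19,0,0,0,0.5],[0,0,0.19,0,0,0,0.5]]}}

```text
time_s: 16.83
position: [0.4561, 0.0579, 0.065]
tcp_rot: [[-1.0, 0.0, 0.001], [0.0, 1.0, -0.0], [-0.001, -0.0, -1.0]]
force: [0.8, 0.3, -2.1]
opening: 0.725
grasp_force: 30.0
```

```bash
python3 - <<'E'
from h import *
p=np.array(bot.read_state()['position']);print(np.round(p,4))
C={n:cap(n) for n in('wrist','top','scene')}
j=p[:2];z=p[2]-.0483+.008
G,Cy,M,R=(0,255,0),(255,255,0),(255,0,255),(0,0,255)
it=[(j,.032,z,G),(j,.03,z+.083,G),((.455,.0578),.045,.006,Cy),((.649,.0102),.034,.008,R),((.467,-.0875),.03,0,M),((.467,-.0875),.03,.062,M)]
for n,o,s,f in(('top',(190,130),(150,150),2),('scene',(200,170),(180,150),2),('wrist',(120,60),(300,240),1.5)):
    overlay(C[n],it,n+'x.png',o,s,f)
I=[cv2.imread('pics/%sx.png'%n) for n in('top','scene','wrist')]
I[2]=cv2.resize(I[2],(400,320));K=np.zeros((620,760,3),np.uint8)
K[:300,:300]=I[0];K[:300,310:670]=I[1];K[300:620,:400]=I[2];cv2.imwrite('pics/k.png',K[:600])
for n,c in C.items(): print(n,disc(c,(.649,.0102),.008,.034,(0,80,20),(13,220,130)),disc(c,(.597,.0585),.008,.028,(0,80,20),(13,220,130)),disc(c,(.455,.0578),.006,.045,(0,110,90),(16,255,255),1.1))
E
```

```text
[0.4561 0.0579 0.065 ]
wrist None None [0.4558 0.0568 0.0447]
top [0.6474 0.0106 0.0336] [0.5962 0.0587 0.0278] None
scene [0.6539 0.0137 0.027 ] None [0.4537 0.0589 0.045 ]
```

View pics/k.png

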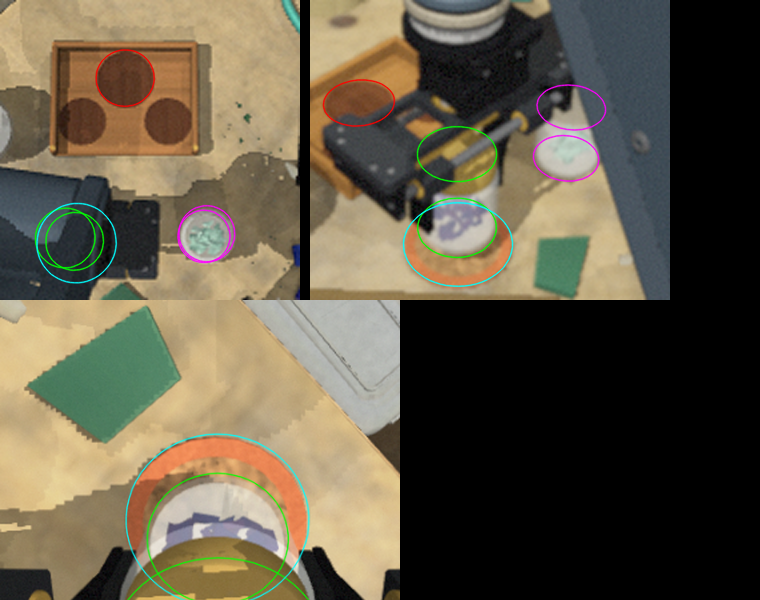

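The three-view montage shows the jar held centrally over the coaster: coaster at (217,515) in the wrist part and the jar base overlay concentric with it. The empty back disc at (125,78) matches in the top view. Lowering now.

{"method": "move_arm", "body": {"increments": [[0,0,0.03,0,0,0,0.5],[0,0,0.05,0,0,0,0.5],[0,0,0.062,0,0,0,0.5],[0,0,0.067,0,0,0,0.5],[0,0,0.069,0,0,0,0.5],[0,0,0.069,0,0,0,0.5]]}}

```text
time_s: 17.48
position: [0.4543, 0.0584, 0.0461]
tcp_rot: [[-1.0, -0.001, 0.001], [-0.001, 1.0, -0.0], [-0.001, -0.0, -1.0]]
force: [-1.9, 0.1, 14.6]
opening: 0.725
grasp_force: 30.0
```

{"method": "move_arm", "body": {"increments": [[0,0,0,0,0,0,1],[0,0,0,0,0,0,1],[0,0,0,0,0,0,1],[0,0,0,0,0,0,1],[0,0,-0.06,0,0,0,1],[0,0,-0.18,0,0,0,1],[0,0,-0.3,0,0,0,1],[0,0,-0.3,0,0,0,1],[-0.02,-0.12,-0.3,0,0,0,1],[-0.04,-0.25,-0.3,0,0,0,1]]}}

```text
time_s: 18.32
position: [0.4663, -0.0156, 0.1352]
tcp_rot: [[-1.0, -0.006, 0.001], [-0.006, 1.0, 0.0], [-0.001, 0.0, -1.0]]
force: [0.8, 0.8, 0.2]
opening: 0.999
grasp_force: 0.0
```

{"method": "move_arm", "body": {"increments": [[0,-0.1,0,0,0,0,1],[0,-0.2,0,0,0,0,1],[0,-0.234,0,0,0,0,1],[0,-0.234,0,0,0,0,1],[0,-0.234,0,0,0,0,1]]}}

```text
time_s: 18.73
position: [0.4658, -0.0865, 0.1342]
tcp_rot: [[-1.0, 0.001, -0.002], [0.001, 1.0, 0.001], [0.002, 0.001, -1.0]]
force: [0.5, 0.5, -0.8]
opening: 1.0
grasp_force: 0.0
```

```bash
python3 - <<'E'
from h import *
p=np.array(bot.read_state()['position']);print(np.round(p,4))
C={n:cap(n) for n in('wrist','top')}
G,Cy,M,R=(0,255,0),(255,255,0),(255,0,255),(0,0,255)
j=(.455,.0578);g=(.467,-.0875);sp=(.581,-.237);gl=(.579,-.342)
it=[(j,.032,.006,G),(j,.03,.089,G),(j,.045,.006,Cy),(g,.03,0,M),(g,.03,.062,M),(sp,.024,.003,R),(sp,.024,.103,R),(gl,.025,.003,(255,0,0)),(gl,.025,.11,(255,0,0))]
overlay(C['top'],it,'t3.png',(200,150),(240,125),2.5);overlay(C['wrist'],it,'w3.png',(140,50),(400,200),1.5)
A=cv2.imread('pics/t3.png');B=cv2.imread('pics/w3.png');cv2.imwrite('pics/k2.png',np.vstack([A[:300],B[:,:600][:290]]))
print('lid',disc(C['top'],j,.089,.030,(18,90,60),(32,255,255)),disc(C['wrist'],j,.089,.030,(18,90,60),(32,255,255)))
E
```

```text
[ 0.4658 -0.0865  0.1342]
lid [0.4523 0.0576 0.0286] [0.4497 0.0555 0.0335]
```

View pics/k2.png

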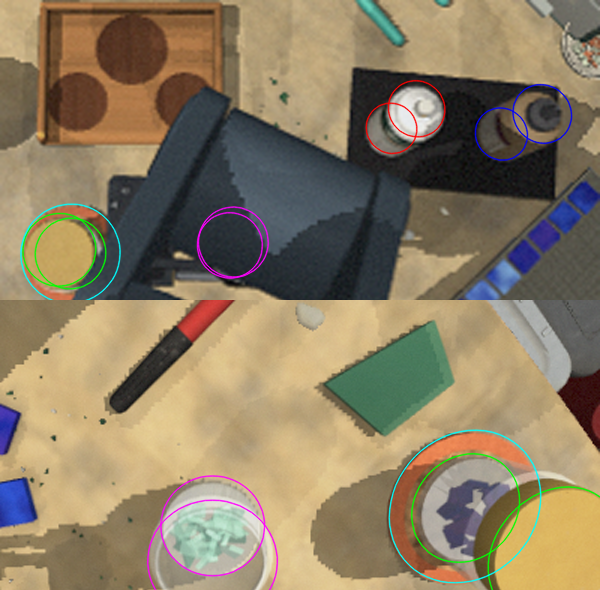

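The montage shows the gold jar centred on the coaster to 2–3 mm. Spray (416,110) and glue (543,113) stand upright on the mat matching the overlays, and the green jar sits under the gripper, matching its circles. Grasping it.

{"method": "move_arm", "body": {"increments": [[0,0,0.08,0,0,0,1],[0,0,0.18,0,0,0,1],[0,0,0.27,0,0,0,1],[0,0,0.33,0,0,0,1],[0,0,0.352,0,0,0,1],[0,0,0.358,0,0,0,1],[0,0,0.358,0,0,0,1],[0,0,0.358,0,0,0,1]]}}

```text
time_s: 19.5
position: [0.4671, -0.0865, 0.0283]
tcp_rot: [[-1.0, -0.001, 0.001], [-0.001, 1.0, -0.001], [-0.001, -0.001, -1.0]]
force: [0.2, 0.2, -0.6]
opening: 1.001
grasp_force: 0.0
```

{"method": "move_arm", "body": {"increments": [[0,0,0,0,0,0,0.5],[0,0,0,0,0,0,0.5],[0,0,0,0,0,0,0.5],[0,0,0,0,0,0,0.5],[0,0,0,0,0,0,0.5],[0,0,0,0,0,0,0.5],[0,0,0,0,0,0,0.5]]}}

```text
time_s: 20.08
position: [0.4667, -0.0871, 0.0278]
tcp_rot: [[-1.0, -0.0, 0.001], [-0.0, 1.0, -0.0], [-0.001, -0.0, -1.0]]
force: [-0.2, -0.5, 5.3]
opening: 0.678
grasp_force: 30.0
```

{"method": "move_arm", "body": {"increments": [[0,0,-0.06,0,0,0,0.5],[0,0,-0.15,0,0,0,0.5],[-0.04,0.02,-0.22,0,0,0,0.5],[-0.13,0.07,-0.24,0,0,0,0.5],[-0.24,0.13,-0.24,0,0,0,0.5],[-0.35,0.19,-0.24,0,0,0,0.5],[-0.46,0.25,-0.24,0,0,0,0.5],[-0.56,0.3,-0.24,0,0,0,0.5],[-0.605,0.326,-0.24,0,0,0,0.5],[-0.605,0.326,-0.24,0,0,0,0.5]]}}

```text
time_s: 20.92
position: [0.6514, 0.0131, 0.099]
tcp_rot: [[-1.0, -0.003, 0.004], [-0.003, 1.0, 0.0], [-0.004, 0.0, -1.0]]
force: [-0.2, -0.9, -1.9]
opening: 0.676
grasp_force: 30.0
```

{"method": "move_arm", "body": {"increments": [[0,0,0,0,0,0,0.5],[0,0,0.05,0,0,0,0.5],[0,0,0.1,0,0,0,0.5],[0,0,0.13,0,0,0,0.5],[0,0,0.15,0,0,0,0.5],[0,0,0.15,0,0,0,0.5],[0,0,0.15,0,0,0,0.5]]}}

```text
time_s: 21.5
position: [0.6473, 0.0106, 0.0542]
tcp_rot: [[-1.0, 0.0, -0.001], [0.0, 1.0, 0.0], [0.001, 0.0, -1.0]]
force: [-0.2, 0.2, -0.9]
opening: 0.675
grasp_force: 30.0
```

```bash
python3 - <<'E'
from h import *
p=np.array(bot.read_state()['position']);print(np.round(p,4))
C={n:cap(n) for n in('wrist','scene')}
G,M,R=(0,255,0),(255,0,255),(0,0,255)
j=p[:2];z=p[2]-.0278;b=(.6488,.0102)
it=[(b,.034,.008,R),(j,.03,z,G),(j,.03,z+.062,G),((.597,.0585),.028,.008,M),((.6005,-.0416),.028,.008,M)]
overlay(C['scene'],it,'s4.png',(180,150),(150,110),4);overlay(C['wrist'],it,'w4.png',(130,100),(300,220),2)
A=cv2.imread('pics/s4.png');B=cv2.imread('pics/w4.png');cv2.imwrite('pics/k3.png',np.vstack([cv2.resize(A,(409,300)).__class__ and cv2.copyMakeBorder(cv2.resize(A,(409,300)),0,0,0,191,0),B[:300]]))
for n,c in C.items():
  for q in((.597,.0585),(.6005,-.0416)):print(n,disc(c,q,.008,.028,(0,80,20),(13,220,130)))
E
```

```text
[0.6473 0.0106 0.0542]
wrist [0.5979 0.0608 0.0261]
wrist [  15.1129 -131.976   132.7322]
scene [0.5972 0.0583 0.0247]
scene [ 0.6006 -0.0407  0.025 ]
```

View pics/k3.png

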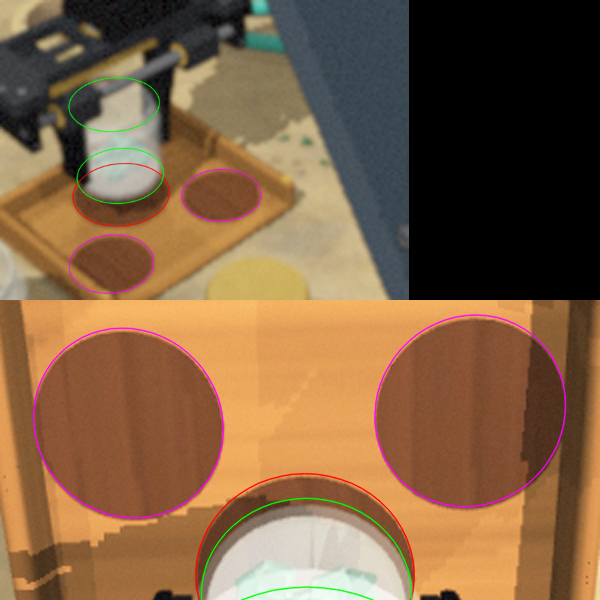

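The montage shows the jar held over the back disc: jar base at (305,500+), disc rim at (305,474), and both front discs fit the overlay exactly. Lowering.

{"method": "move_arm", "body": {"increments": [[0.003,0,0.02,0,0,0,0.5],[0.003,0,0.04,0,0,0,0.5],[0.003,0,0.055,0,0,0,0.5],[0.003,0,0.062,0,0,0,0.5],[0.003,0,0.065,0,0,0,0.5],[0.003,0,0.067,0,0,0,0.5],[0.003,0,0.067,0,0,0,0.5]]}}

```text
time_s: 22.18
position: [0.6465, 0.0111, 0.0358]
tcp_rot: [[-1.0, -0.001, -0.001], [-0.001, 1.0, -0.0], [0.001, -0.0, -1.0]]
force: [-3.7, 0.5, 9.2]
opening: 0.676
grasp_force: 30.0
```

{"method": "move_arm", "body": {"increments": [[0,0,0,0,0,0,1],[0,0,0,0,0,0,1],[0,0,0,0,0,0,1],[0,0,0,0,0,0,1],[0,0,-0.06,0,0,0,1],[0,0,-0.18,0,0,0,1],[0,0,-0.31,0,0,0,0.9],[0,0,-0.42,0,0,0,0.85],[0,0,-0.5,0,0,0,0.85],[0,0,-0.5,0,0,0,0.85]]}}

```text
time_s: 23.02
position: [0.6509, 0.0105, 0.1907]
tcp_rot: [[-1.0, -0.001, 0.012], [-0.001, 1.0, -0.002], [-0.012, -0.002, -1.0]]
force: [0.6, -0.4, 1.1]
opening: 0.868
grasp_force: 0.0
```

{"method": "move_arm", "body": {"increments": [[0.04,-0.12,0,0,0,0,0.85],[0.08,-0.25,0,0,0,0,0.85],[0.12,-0.38,0,0,0,0,0.85],[0.16,-0.51,0,0,0,0,0.85],[0.2,-0.64,0,0,0,0,0.85],[0.219,-0.76,0,0,0,0,0.85],[0.219,-0.826,0,0,0,0,0.85],[0.219,-0.826,0,0,0,0,0.85],[0.219,-0.826,0,0,0,0,0.85]]}}

```text
time_s: 23.77
position: [0.5808, -0.2378, 0.1832]
tcp_rot: [[-1.0, 0.002, -0.001], [0.002, 1.0, 0.001], [0.001, 0.001, -1.0]]
force: [0.7, 0.7, -0.3]
opening: 0.851
grasp_force: 0.0
```

```bash
python3 - <<'E'
from h import *
p=np.array(bot.read_state()['position']);print(np.round(p,4))
C={n:cap(n) for n in('wrist','top','scene')}
G,M,R,B=(0,255,0),(255,0,255),(0,0,255),(255,0,0)
sp=(.582,-.2375);gl=(.579,-.343);b=(.648,.0104)
it=[(b,.034,.008,R),(b,.03,.008,G),(b,.03,.07,G),(sp,.024,.003,R),(sp,.024,.103,R),(gl,.025,.003,B),(gl,.025,.111,B)]
overlay(C['top'],it,'t5.png',(200,120),(240,120),2.5);overlay(C['wrist'],it,'w5.png',(100,90),(300,150),2)
A=cv2.imread('pics/t5.png');Bm=cv2.imread('pics/w5.png');cv2.imwrite('pics/k4.png',np.vstack([A[:300],Bm[:300]]))
E
```

```text
[ 0.5808 -0.2378  0.1832]
```

View pics/k4.png

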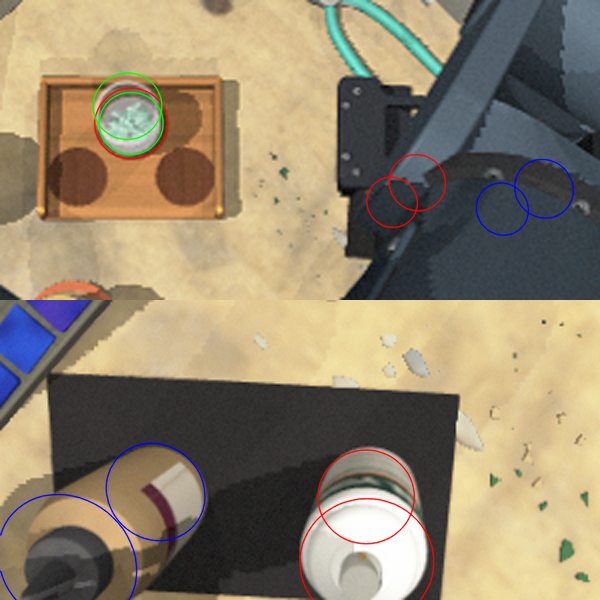

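The montage shows the green jar centred on the back disc at (130,120). On the mat, spray (366,500) and glue (155,490) fit the overlays within 1–2 mm, so I'm regrasping the spray can.

{"method": "move_arm", "body": {"increments": [[0,0.003,0,0,0,0,0.85],[0,0.003,0.06,0,0,0,0.85],[0,0.003,0.15,0,0,0,0.85],[0,0.003,0.24,0,0,0,0.85],[0,0.003,0.31,0,0,0,0.85],[0,0.003,0.34,0,0,0,0.85],[0,0.003,0.347,0,0,0,0.85],[0,0.003,0.347,0,0,0,0.85],[0,0.003,0.347,0,0,0,0.85]]}}

```text
time_s: 24.67
position: [0.5825, -0.236, 0.0815]
tcp_rot: [[-1.0, -0.001, 0.002], [-0.001, 1.0, -0.001], [-0.002, -0.001, -1.0]]
force: [0.7, 0.3, -0.3]
opening: 0.851
grasp_force: 0.0
```

{"method": "move_arm", "body": {"increments": [[0,0,0,0,0,0,0.3],[0,0,0,0,0,0,0.3],[0,0,0,0,0,0,0.3],[0,0,0,0,0,0,0.3],[0,0,0,0,0,0,0.3],[0,0,0,0,0,0,0.3],[0,0,0,0,0,0,0.3]]}}

```text
time_s: 25.25
position: [0.5819, -0.2365, 0.0808]
tcp_rot: [[-1.0, -0.0, 0.001], [-0.0, 1.0, -0.001], [-0.001, -0.001, -1.0]]
force: [-0.1, -1.2, 2.5]
opening: 0.534
grasp_force: 30.0
```

{"method": "move_arm", "body": {"increments": [[0,0,-0.06,0,0,0,0.3],[0,0,-0.16,0,0,0,0.3],[0,0,-0.26,0,0,0,0.3],[0,0.03,-0.3,0,0,0,0.3],[0,0.1,-0.3,0,0,0,0.3],[0,0.22,-0.3,0,0,0,0.3],[0,0.34,-0.3,0,0,0,0.3],[-0.02,0.46,-0.3,0,0,0,0.3],[-0.03,0.58,-0.3,0,0,0,0.3],[-0.04,0.7,-0.3,0,0,0,0.3]]}}

```text
time_s: 26.08
position: [0.5919, -0.0233, 0.1689]
tcp_rot: [[-1.0, 0.0, -0.003], [0.0, 1.0, 0.001], [0.003, 0.001, -1.0]]
force: [0.1, -0.2, -3.1]
opening: 0.532
grasp_force: 30.0
```

{"method": "move_arm", "body": {"increments": [[-0.012,0.12,0,0,0,0,0.3],[-0.012,0.22,0,0,0,0,0.3],[-0.012,0.27,0,0,0,0,0.3],[-0.012,0.283,0,0,0,0,0.3],[-0.012,0.283,0,0,0,0,0.3],[-0.012,0.283,0.08,0,0,0,0.3],[-0.012,0.283,0.16,0,0,0,0.3],[-0.012,0.283,0.22,0,0,0,0.3],[-0.012,0.283,0.26,0,0,0,0.3],[-0.012,0.283,0.265,0,0,0,0.3]]}}

```text
time_s: 26.92
position: [0.5949, 0.0578, 0.0879]
tcp_rot: [[-1.0, 0.001, -0.006], [0.001, 1.0, 0.0], [0.006, 0.0, -1.0]]
force: [-0.8, -0.3, -3.3]
opening: 0.531
grasp_force: 30.0
```

{"method": "move_arm", "body": {"increments": [[0,0,0,0,0,0,0.3],[0,0,0.01,0,0,0,0.3],[0,0,0.018,0,0,0,0.3],[0,0,0.021,0,0,0,0.3],[0,0,0.021,0,0,0,0.3]]}}

```text
time_s: 27.33
position: [0.5981, 0.0587, 0.0858]
tcp_rot: [[-1.0, -0.001, 0.003], [-0.001, 1.0, -0.001], [-0.003, -0.001, -1.0]]
force: [0.5, -0.1, 0.7]
opening: 0.537
grasp_force: 30.0
```

{"method": "move_arm", "body": {"increments": [[0,0,0.001,0,0,0,0.85],[0,0,0.001,0,0,0,0.85],[0,0,0.001,0,0,0,0.85],[0,0,0.001,0,0,0,0.85],[0,0,-0.06,0,0,0,0.85],[0,0,-0.18,0,0,0,0.85],[0,0,-0.3,0,0,0,0.85],[0,0,-0.4,0,0,0,0.85],[0.03,-0.15,-0.4,0,0,0,0.85],[0.062,-0.338,-0.4,0,0,0,0.85]]}}

```text
time_s: 28.17
position: [0.5833, -0.0219, 0.2074]
tcp_rot: [[-1.0, -0.006, 0.006], [-0.006, 1.0, -0.001], [-0.006, -0.001, -1.0]]
force: [-0.2, -1.4, -0.4]
opening: 0.848
grasp_force: 0.0
```

{"method": "move_arm", "body": {"increments": [[0,-0.14,0,0,0,0,0.85],[0,-0.28,0,0,0,0,0.85],[0,-0.42,0,0,0,0,0.85],[0,-0.56,0,0,0,0,0.85],[0,-0.7,0,0,0,0,0.85],[0,-0.84,0,0,0,0,0.85],[0,-0.96,0,0,0,0,0.85],[0,-1,0,0,0,0,0.85],[0,-1,0,0,0,0,0.85],[0,-1,0,0,0,0,0.85]]}}

```text
time_s: 29.0
position: [0.5812, -0.3225, 0.2039]
tcp_rot: [[-1.0, 0.001, -0.001], [0.001, 1.0, 0.002], [0.001, 0.002, -1.0]]
force: [-0.4, 0.9, -0.4]
opening: 0.848
grasp_force: 0.0
```

```bash
python3 - <<'E'
from h import *
p=np.array(bot.read_state()['position']);print(np.round(p,4))
w=cap('wrist')
# glue body front-lower edge vs predicted: fit (x,y) by matching brown mask to projected cylinder silhouette
h=cv2.cvtColor(w['image'],cv2.COLOR_BGR2HSV)
def hull(c,g):
    q=np.vstack([np.c_[g[0]+r*np.cos(th),g[1]+r*np.sin(th),0*th+z] for r,z in((.025,.003),(.025,.105))])
    m=np.zeros(h.shape[:2],np.uint8);cv2.fillConvexPoly(m,cv2.convexHull(np.float32(proj(c,q))).astype(int),255);return m
reg=np.zeros(h.shape[:2],np.uint8)
base=hull(w,(.579,-.343));reg=cv2.dilate(base,np.ones((25,25)))
body=cv2.inRange(w['image'],(0,0,0),(255,255,255));dark=(h[:,:,2]<50)
bm=(~dark)&(reg>0)
best=max(((np.sum(bm&(hull(w,(x,y))>0))-np.sum(~bm&(reg>0)&(hull(w,(x,y))>0)),x,y) for x in np.arange(.569,.590,.001) for y in np.arange(-.353,-.333,.001)));print(best,[np.round(d['location']) for d in nets.find_in('wrist','glue_mid')],proj(w,(.579,-.343,.074)))
E
```

```text
[ 0.5812 -0.3225  0.2039]
(np.int64(4204), np.float64(0.588), np.float64(-0.33699999999999997)) [array([261., 198.])] [[258.44824615 198.58384696]]
```

{"method": "move_arm", "body": {"increments": [[0.007,-0.067,0,0,0,0,0.85],[0.007,-0.067,0,0,0,0,0.85],[0.007,-0.067,0,0,0,0,0.85],[0.007,-0.067,0,0,0,0,0.85],[0.007,-0.067,0,0,0,0,0.85]]}}

```text
time_s: 29.52
position: [0.5799, -0.3413, 0.2045]
tcp_rot: [[-1.0, -0.002, -0.0], [-0.002, 1.0, 0.001], [0.0, 0.001, -1.0]]
force: [-0.3, -0.5, 0.7]
opening: 0.851
grasp_force: 0.0
```

{"method": "move_arm", "body": {"increments": [[0,-0.003,0.06,0,0,0,0.85],[0,-0.003,0.15,0,0,0,0.85],[0,-0.003,0.24,0,0,0,0.85],[0,-0.003,0.32,0,0,0,0.85],[0,-0.003,0.355,0,0,0,0.85],[0,-0.003,0.369,0,0,0,0.85],[0,-0.003,0.369,0,0,0,0.85],[0,-0.003,0.369,0,0,0,0.85]]}}

```text
time_s: 30.18
position: [0.5806, -0.3443, 0.0949]
tcp_rot: [[-1.0, -0.001, 0.002], [-0.001, 1.0, -0.001], [-0.002, -0.001, -1.0]]
force: [-0.6, 0.3, 1.8]
opening: 0.85
grasp_force: 0.0
```

{"method": "move_arm", "body": {"increments": [[0,0,0,0,0,0,0.3],[0,0,0,0,0,0,0.3],[0,0,0,0,0,0,0.3],[0,0,0,0,0,0,0.3],[0,0,0,0,0,0,0.3],[0,0,0,0,0,0,0.3],[0,0,0,0,0,0,0.3]]}}

```text
time_s: 30.77
position: [0.58, -0.3439, 0.0943]
tcp_rot: [[-1.0, -0.0, 0.001], [-0.0, 1.0, -0.0], [-0.001, -0.0, -1.0]]
force: [-0.8, 1.1, 2.6]
opening: 0.57
grasp_force: 29.9
```

{"method": "move_arm", "body": {"increments": [[0,0,-0.06,0,0,0,0.3],[0,0,-0.16,0,0,0,0.3],[0,0,-0.26,0,0,0,0.3],[0,0.03,-0.3,0,0,0,0.3],[-0.01,0.1,-0.3,0,0,0,0.3],[-0.02,0.22,-0.3,0,0,0,0.3],[-0.03,0.34,-0.3,0,0,0,0.3],[-0.04,0.46,-0.3,0,0,0,0.3],[-0.05,0.58,-0.3,0,0,0,0.3],[-0.06,0.7,-0.3,0,0,0,0.3]]}}

```text
time_s: 31.6
position: [0.5966, -0.1315, 0.1828]
tcp_rot: [[-1.0, -0.0, -0.002], [-0.0, 1.0, 0.001], [0.002, 0.001, -1.0]]
force: [0.4, 0.6, -0.8]
opening: 0.568
grasp_force: 29.9
```

{"method": "move_arm", "body": {"increments": [[-0.009,0.12,0,0,0,0,0.3],[-0.009,0.23,0,0,0,0,0.3],[-0.009,0.29,0,0,0,0,0.3],[-0.009,0.308,0,0,0,0,0.3],[-0.009,0.308,0.05,0,0,0,0.3],[-0.009,0.308,0.12,0,0,0,0.3],[-0.009,0.308,0.18,0,0,0,0.3],[-0.009,0.308,0.22,0,0,0,0.3],[-0.009,0.308,0.22,0,0,0,0.3],[-0.009,0.308,0.22,0,0,0,0.3]]}}

```text
time_s: 32.43
position: [0.5998, -0.042, 0.1169]
tcp_rot: [[-1.0, 0.0, -0.002], [0.0, 1.0, 0.0], [0.002, 0.0, -1.0]]
force: [-0.6, 0.4, -0.9]
opening: 0.565
grasp_force: 29.9
```

```bash
python3 - <<'E'
from h import *
print(np.round(bot.read_state()['position'],4))
c=cap('scene');print('scene',disc(c,(.6005,-.0416),.008,.028,(0,80,20),(13,220,130)))
E
```

```text
[ 0.5998 -0.042   0.1169]
scene [ 0.6016 -0.0411  0.0262]
```

{"method": "move_arm", "body": {"increments": [[0,0,0.02,0,0,0,0.3],[0,0,0.04,0,0,0,0.3],[0,0,0.053,0,0,0,0.3],[0,0,0.06,0,0,0,0.3],[0,0,0.063,0,0,0,0.3],[0,0,0.064,0,0,0,0.3],[0,0,0.064,0,0,0,0.3]]}}

```text
time_s: 33.07
position: [0.6006, -0.0415, 0.0993]
tcp_rot: [[-1.0, -0.0, 0.001], [-0.0, 1.0, -0.0], [-0.001, -0.0, -1.0]]
force: [-1.6, 1.0, 5.5]
opening: 0.569
grasp_force: 29.8
```

Contact. Releasing, rising, and backing off toward the robot.

{"method": "move_arm", "body": {"increments": [[0,0,0,0,0,0,0.85],[0,0,0,0,0,0,0.85],[0,0,0,0,0,0,0.85],[0,0,0,0,0,0,0.85],[0,0,-0.06,0,0,0,0.85],[0,0,-0.18,0,0,0,0.85],[0,0,-0.3,0,0,0,0.85],[0,0,-0.42,0,0,0,0.85],[0,0,-0.54,0,0,0,0.85],[0,0,-0.6,0,0,0,0.85]]}}

```text
time_s: 33.9
position: [0.6022, -0.042, 0.2834]
tcp_rot: [[-1.0, -0.0, 0.007], [-0.0, 1.0, -0.002], [-0.007, -0.002, -1.0]]
force: [0.6, 0.9, 0.7]
opening: 0.85
grasp_force: 0.0
```

{"method": "move_arm", "body": {"increments": [[0.05,-0.12,0,0,0,0,0.85],[0.1,-0.25,0,0,0,0,0.85],[0.15,-0.38,0,0,0,0,0.85],[0.2,-0.5,0,0,0,0,0.85],[0.25,-0.62,0,0,0,0,0.85],[0.3,-0.74,0,0,0,0,0.85],[0.3,-0.86,0,0,0,0,0.85],[0.3,-0.95,0,0,0,0,0.85],[0.3,-0.95,0,0,0,0,0.85],[0.3,-0.95,0,0,0,0,0.85]]}}

```text
time_s: 34.73
position: [0.5099, -0.3281, 0.2779]
tcp_rot: [[-1.0, 0.003, -0.0], [0.003, 1.0, 0.001], [0.0, 0.001, -1.0]]
force: [0.2, 0.6, 0.1]
opening: 0.851
grasp_force: 0.0
```

```bash
python3 - <<'E'
from h import *
p=np.array(bot.read_state()['position']);print(np.round(p,4))
C={n:cap(n) for n in('top','scene')}
G,M,R,B,Cy=(0,255,0),(255,0,255),(0,0,255),(255,0,0),(255,255,0)
sp=(.597,.0585);gl=(.6005,-.0416);b=(.6488,.0102);j=(.455,.0578)
it=[(b,.034,.008,M),(b,.03,.07,M),(sp,.024,.008,R),(sp,.024,.108,R),(gl,.025,.008,B),(gl,.025,.116,B),(j,.032,.006,G),(j,.03,.089,G),(j,.045,.006,Cy)]
overlay(C['top'],it,'t6.png',(200,130),(130,150),3.0);overlay(C['scene'],it,'s6.png',(160,150),(160,170),3)
A=cv2.imread('pics/t6.png');Bm=cv2.imread('pics/s6.png')
A=cv2.copyMakeBorder(A,0,60,0,0,0)[:510];A=A[:,:310];cv2.imwrite('pics/fin.png',np.hstack([A,Bm[:510,:480]]))
E
```

```text
[ 0.5099 -0.3281  0.2779]
```

View pics/fin.png

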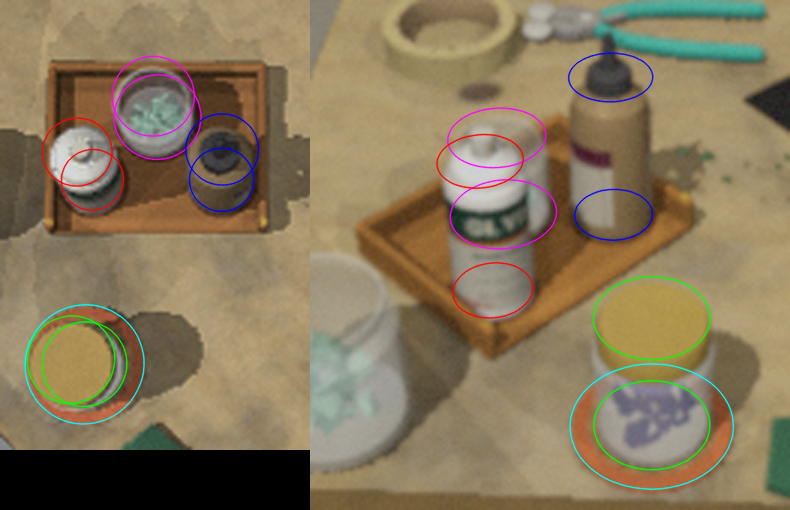

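The final views show the spray can, glue bottle and green jar upright on their tray discs, and the gold jar centred on the coaster. All fit the overlays to about 1–2 mm.

```bash
python3 -c "
from rig import workorder
print(workorder.hand_in())"
```

```text
the job is handed in; nothing more can be done
None
```

The job is done and handed in at about 35 s: the gold-lidded jar is centred on the coaster, the green jar is in the tray's back place, and the spray can and glue bottle are upright on their original places, each matching its measured position to within 1–3 mm in the last camera checks (the hand-in gave no verdict).

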